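# Clamp the jars in the notched jar holder

## Robot

A 6-joint arm with a two-finger parallel gripper is mounted at the origin on a cart in front of the work surface, level with it; the furniture and walls round the work are solid. World frame = base frame: x ahead of the robot, y to its left, z up, the work surface at z = 0. Lengths are in mm, angles in rad, forces in N, time in s.
With the tool pointing down it reaches from about 300 to 775 mm from the base axis. Payload 14.6 kg.
Tool frame: the origin (TCP) lies on the centre line of the jaws, within the pads' length; the fingertips stand 19 mm ahead of it and the grasp point (between the pads) is the TCP (bot.tip_reach is the distance from the TCP to the fingertips, in mm); z points along the fingers, y is the line along which they close (so a half turn about z gives the same grasp; the last joint's range is limited). The gripper opens to 85 mm and grips with 20 to 120 N. Pads are 22 mm wide; open, the fingers measure 114 mm over their backs; the gripper's body (76 mm by 85 mm) begins 54 mm behind the grasp point. The pads swing forward as they close: fully open they stand 13 mm farther back than shut.
Start: joints at [1.058, 0.3, 1.521, -0, 1.321, -0.067], TCP at [237.145, 496.238, 250.281] pointing down, gripper open.
Joint ranges: [-3.03, 3.03], [-0.79, 2.21], [0.23, 2.52], [-1.04, 4.18], [0, 3.07], [-2.55, 2.55]. Speed limits (rad/s): [2.22, 2.22, 2.57, 3.14, 3.14, 3.14].

## Interface

Orientations are given as a unit quaternion [w, x, y, z].
In Python, from rig import bot gives the robot as it stands. Calls block until the motion is done:
- bot.move_to(position, orientation): joint-space move of the TCP to a pose.
- bot.servo_line(position, attitude=None, speed=150, until_force=None): straight line of the TCP; attitude=None keeps the orientation; speed is the mean speed in mm/s. With until_force (N) it stops when the force on the tool has changed by that much, and returns True; else False.
- bot.move_joints(angles): joint-space move.
- bot.move_gripper(opening, grip_force=None): finger opening in mm; grip_force is the grip in N (None keeps the last); returns when the fingers have stopped.
- bot.dwell(seconds).
- bot.ik(position, orientation): joint angles nearest the present ones, or None.
- bot.read_state(): the state.
- bot.read_camera(name): name is "scene" or "top" or "wrist"; returns a dict with "image" (384x512x3 uint8, blue, green, red), "depth" (384x512 float32, mm along the optical axis (not along the pixel's ray), 0 where there is no reading), "fovy" (degrees; the focal length in pixels is half the picture's height over the tangent of half this angle, whatever the lens; pixels are square), "cx", "cy" (the principal point, pixels), "eye" and "attitude" of the camera in the world; the wrist camera has in their place "mount" (4x4, takes a point from camera to tool coordinates, whose origin is the TCP and whose axes are the flange's). Camera axes: x right, y down, z forward; pixel columns grow to the right and rows downward; lengths in mm; the calibration is good to about 2 mm. A picture is of the moment at which its call begins: read the wrist's pose just before it.
A pose or a line that the arm cannot do raises bot.MotionError and nothing moves.
- bot.finish_job(): hands the job in; it is judged then, once.
The state is a dict: "clock": time; "joint_positions": joint angles; "qvel": joint speeds; "effort": joint torques, N m; "ee_pos": TCP position; "tool_rot": TCP orientation; "ft_force": force on the tool from outside, world axes, zero at the start; "moment": the same for the moment, N m; "grip_width": finger opening in mm; "grip_force": force on a finger pad.
Only numpy, scipy, OpenCV 4.12 (cv2) and the standard library are available. Lean on these libraries where they do the work, as an engineer would, in place of code of your own. Each camera call takes 0.05 s, during which the arm holds its last target. There are 200 camera calls.

## Task

Close up the jar holder so that the two jars cannot rattle: lift the steel release bar of the blue sliding stop and keep it up while you slide the stop along the tray, until it has pressed the jars together and pushed the orange sprung pad at the far end about half-way in (about 11 N on the jars). Then let the bar go so that it drops fully into the nearest notch, and leave the jars standing upright and clamped. Press gently, never so hard that the pad is driven fully home, do not push the jars with the gripper, and leave the things round the holder alone.

Things in the scene. Friction and masses are not known exactly. Their poses are not given: they have to be found in the camera images.
- holder: fixed light wooden tray, 360 mm long (its y), 104 mm wide (its x), tray floor 12 mm above the worktop, side walls 33 mm high and 71 mm apart. Origin on the worktop under the channel's middle. +y: the way the stop slides to close; z up. Outside its -x wall an aluminium toothed rail, a notch every 10 mm. At its +y end a wooden end block with an orange pad on springs, facing the jars
- stop: blue upright plate with a black rubber face, 66 mm wide, top edge 88 mm above the worktop, sliding along the holder's y (drag about 1 N). Origin at the foot of the rubber face, on the tray floor and channel's middle line; the face looks to the holder's +y. Two rods behind it carry the release bar. It starts in a long parking notch (30 mm); it cannot leave it unless the bar is lifted
- bar_grip (a point): middle of the release bar: a round steel bar 11 mm thick, lying level along the holder's x above the stop, 125 mm above the worktop when down; 69 mm free between its two upright rods, 31 mm free air below it. It lies 20 mm behind (-y of) the stop's face. From above it can be pinched with the fingers on its +y and -y sides
- release_bar (a joint): lift of the release bar, m: 0 = down in a notch, about 0.007 = resting on a tooth, 0.014 = upper end. A spring pulls it down with 8 N (down) to 10 N (up). Lifted more than 0.008 it clears the teeth. Their tops are round: let go, it mostly slides into a notch, shifting the stop by up to 7 mm; should it ever hang (0.003 to 0.007), the stop pushed on by 3 mm, bar not lifted, drops it in
- jar_near_mid (a point): middle (half-way up) of the jar next to the stop: yellow-brown jar with a light blue lid, 66 mm across, 80 mm high, 0.12 kg, standing loose on the tray floor (its top 92 mm above the worktop)
- jar_far_mid (a point): middle of the second, equal jar, next to the orange sprung pad (64 mm wide, 73 mm high). The pad's block is set in at a different place each time (over 30 mm), which is not measured. The pad begins to yield at 3 N, gives 1 mm for each further 0.8 N, and is fully home after 20 mm, at 19 N
- jar_near: the jar next to the stop; origin at the centre of its underside, z up
- jar_far: the jar next to the pad; origin at the centre of its underside, z up
- mug: green and white mug 78x116x101 mm standing behind the holder; origin at the centre of its underside; bystander
- shaker: white salt shaker with a light grey top, 44 mm across, 90 mm high, standing behind the holder; origin at the centre of its underside; bystander
- beaker: pink plastic beaker, 74 mm across, 105 mm high, to the right of the holder; origin at the centre of its underside; bystander
There are look-alikes about, which are no part of the job. Leave any turquoise look-alike of the jar_far alone. What is shaped like the jar_near but turquoise is not meant.

How it is judged (in metres and radians):
On the way, in this order (a step that is already met when the one before it is completed fails the run):
1. the release bar is lifted clear of the teeth (value of joint release_bar above 0.0075 m), for 0.1 s.
2. with the bar still up, the stop presses the jars against the sprung pad (value of joint release_bar above 0.0075 m and contact force between stop and jar_near above 6 N), for 0.1 s.
At the end, for the whole second after the job is handed in: the release bar is down in a notch (less than 2 mm up), the stop is at rest and presses on the near jar with 3 to 18 N (jars clamped against the sprung pad, pad neither untouched nor fully home), and both jars stand upright within 0.08 rad (value of joint release_bar below 0.002 m and contact force between stop and jar_near between 3 and 18 N and angle between each of jar_near, jar_far's own z axis and vertical below 0.08 rad and linear speed of stop below 0.01 m/s).
It fails at once if the stop presses on the jars with more than 22 N (pad driven home) (contact force between stop and jar_near above 22 N).
It fails at once if the robot touches a jar with more than 5 N (contact force between any of the arm, the fingers and jar_near above 5 N or contact force between any of the arm, the fingers and jar_far above 5 N).
It fails at once if a jar is tipped (angle between any of jar_near, jar_far's own z axis and vertical above 0.3 rad).
It fails at once if the mug, the shaker or the beaker is moved by more than 20 mm (distance of any of mug, shaker, beaker from where it was at the start of the episode above 0.02 m).
It also fails if it takes over 51 s, if anything falls off the work surface, if the arm or the gripper's body presses on something with over 40 N, if the wrist force passes 120 N, or if a joint passes its speed limit or range.

## Working session

There is one attempt and no reset: what is moved stays moved. The work goes in short steps, each a Python script; the robot and the scene stay as the last script left them, time stands still between calls to the robot, and variables do not carry over. Pictures are saved under pics/ and viewed, at most 10 in all, crops included, and the job is handed in when it is done.

```bash
ls; mkdir -p pics; cat > h.py <<'E'
import numpy as np,cv2
from rig import bot
from scipy.spatial.transform import Rotation as R
def rot(q): return R.from_quat([q[1],q[2],q[3],q[0]]).as_matrix()
def cloud(c):
    d=c["depth"];h,w=d.shape;f=h/2/np.tan(np.radians(c["fovy"])/2)
    u,v=np.meshgrid(np.arange(w),np.arange(h))
    P=np.stack([(u-c["cx"])/f*d,(v-c["cy"])/f*d,d],-1)
    A=np.array(c["attitude"]);A=rot(A) if A.size==4 else A
    return P@A.T+np.array(c["eye"])
E
python3 - <<'E'
from h import *
import pickle
for n in("top","scene"):
    c=bot.read_camera(n);cv2.imwrite(f"pics/{n}0.png",c["image"]);pickle.dump(c,open(n+".pkl","wb"))
    print(n,c["eye"],c["attitude"],c["fovy"],c["cx"],c["cy"])
print(bot.read_state())
E
```

```text
pics
top [ 513.35192546 -103.00136276 1134.57128045] [-0.0439736   0.71014946 -0.70113574  0.04650528] 48.23156063679453 260.75200505771613 185.6943696516372
scene [  86.07384223 -546.16724538  853.28553203] [-0.33695518  0.82898543 -0.41669617  0.16002707] 47.13937932738876 254.520013034561 190.65805896320893
{'clock': 0.1, 'joint_positions': array([ 1.05839943e+00,  3.00406153e-01,  1.52152214e+00,  1.87276956e-05,
        1.32069043e+00, -6.66013144e-02]), 'qvel': array([ 0.00238182, -0.00361559, -0.00130643,  0.00062735,  0.00021387,
       -0.00121316]), 'effort': array([ 3.78294062e-03, -5.44377744e+01, -3.62367725e+01, -7.65098918e-06,
        3.04062269e-03,  1.99712588e-05]), 'ee_pos': array([237.05365458, 496.08282733, 249.78186021]), 'tool_rot': array([-1.55151045e-04,  2.21058887e-01,  9.75260327e-01, -4.89096394e-04]), 'ft_force': array([ 0.52869077,  0.06738067, -0.47901582]), 'moment': array([-2.86700473e-02,  2.83841383e-03,  1.18205953e-06]), 'grip_force': 0.0, 'grip_width': 85.37798320927502}
```

View pics/top0.png

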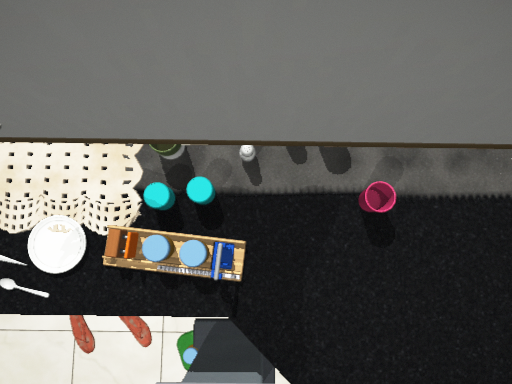

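View pics/scene0.png

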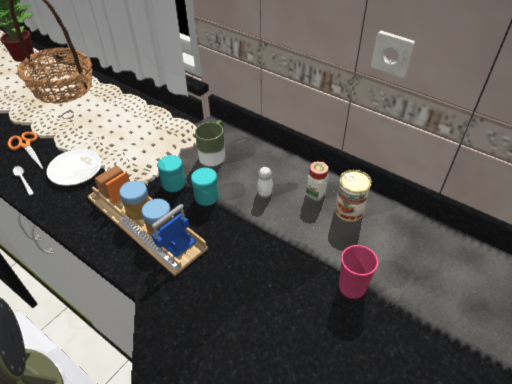

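The top view shows the holder at (105–245, 227–280), with the far lid at (157,247), the near lid at (193,253), the stop and bar at about (220,260), and the orange pad at (130,245). The look-alikes are the turquoise jars at (159,196) and (201,190). They stand outside the tray, so they are not meant. The blue-lidded jars inside the tray fit the description. Next I measure, and confirm with one enlarged crop.

```bash
python3 - <<'E'
from h import *
import pickle
c=pickle.load(open("top.pkl","rb"));P=cloud(c);im=c["image"]
cv2.imwrite("pics/crop1.png",cv2.resize(im[175:300,90:260],None,fx=4.5,fy=4.5,interpolation=cv2.INTER_CUBIC))
roi=np.zeros(im.shape[:2],bool);roi[215:290,95:255]=1
hsv=cv2.cvtColor(im,cv2.COLOR_BGR2HSV);H,S,V=[hsv[...,i].astype(int) for i in range(3)]
lid=(roi&(H>95)&(H<118)&(S>60)&(S<190)&(V>130)&(abs(P[...,2]-92)<8)).astype(np.uint8)
n,l,st,ce=cv2.connectedComponentsWithStats(lid)
L=[]
for i in range(1,n):
    if st[i,4]>150:
        m=l==i;q=P[m];print("lid",ce[i],st[i],q.mean(0),np.ptp(q,0));L.append(q.mean(0))
bar=roi&(P[...,2]>112)&(P[...,2]<140);v,u=np.nonzero(bar);q=P[bar]
print("bar",len(q),u.mean(),v.mean(),q.mean(0),q.min(0),q.max(0))
w=roi&(abs(P[...,2]-45)<5);q=P[w][:,:2].astype(np.float32);print("walls",cv2.minAreaRect(q))
o=roi&(H<12)&(S>190);print("orange",P[o].mean(0),P[o].min(0),P[o].max(0))
for nm,mm in(("bar",bar),):
    q=P[mm][:,:2];U,s,Vt=np.linalg.svd(q-q.mean(0));print("axis",Vt[0],s)
E
```

```text
lid [155.27112676 247.71126761] [142 235  27  27 568] [494.05455919 145.6558991   92.28077213] [62.08571553 64.21591857 14.34571709]
lid [192.525      252.96964286] [180 240  26  27 560] [482.67867628  55.79320812  92.32667712] [62.0638969  60.59315947 13.58349046]
bar 174 217.3793103448276 261.08620689655174 [465.98865695  -7.81020259 129.20435593] [424.8999027  -15.77805644 122.05553787] [507.40273365   1.76210744 134.44329074]
walls ((478.6778564453125, 107.5362548828125), (295.6774597167969, 83.87738037109375), 82.86863708496094)
orange [499.00917713 209.87968898  63.69999714] [ 470.17799695 -103.00136276   21.9148317 ] [ 531.22134974  215.8690155  1134.57128045]
axis [-0.99445296  0.10518225] [318.54200249  41.18444991]
```

View pics/crop1.png

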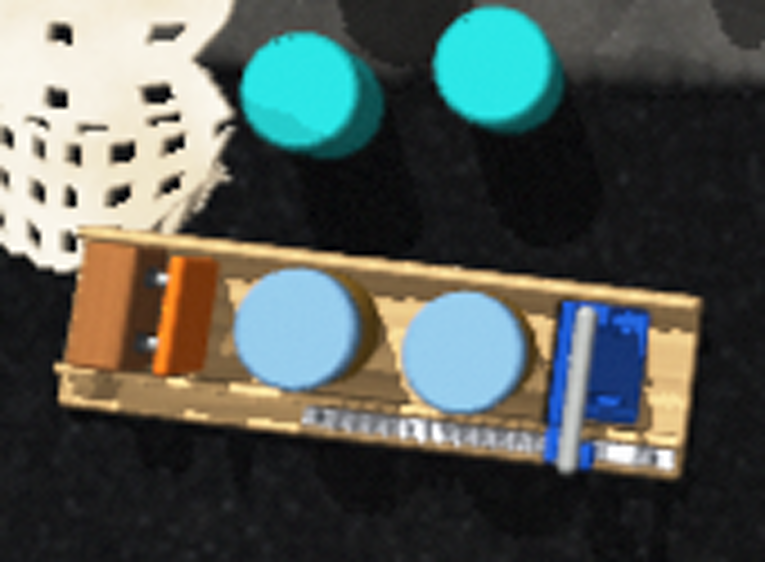

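The crop confirms it: both light-blue-lidded jars stand in the tray, and the turquoise ones are outside it. The bar runs from (585,310) to (567,470) in the crop. The lids are at z≈92 as they should be, and the holder is yawed about 7.1°. I'll approach above the bar and take a closer wrist look.

```bash
cat >> h.py <<'E'
a=np.radians(7.13);D=np.array([np.sin(a),np.cos(a),0]);X=np.array([np.cos(a),-np.sin(a),0])
Q=[0,np.sin(a/2),np.cos(a/2),0]
def fs():
    s=bot.read_state();f=s["ft_force"];return round(s["clock"],2),s["ee_pos"].round(1),"Fs %.1f Fx %.1f Fz %.1f"%(f@D,f@X,f[2]),round(s["grip_width"],1)
E
python3 - <<'E'
from h import *
print(bot.ik([468,-8,260],Q))
bot.move_to([468,-8,260],Q);bot.move_gripper(45,40);bot.dwell(.3)
s=bot.read_state();c=bot.read_camera("wrist");cv2.imwrite("pics/w0.png",c["image"])
M=np.array(c["mount"]);T=rot(s["tool_rot"])
c["attitude"]=T@M[:3,:3];c["eye"]=T@M[:3,3]+s["ee_pos"]
P=cloud(c);im=c["image"];hsv=cv2.cvtColor(im,cv2.COLOR_BGR2HSV)
ctr=np.array([468,-8,0]);d=P-ctr
b=(c["depth"]>0)&(P[...,2]>116)&(P[...,2]<140)&(abs(d@D)<40)&(abs(d@X)<70)
q=P[b];print("bar",len(q),q.mean(0),q[:,2].max(),"X range",(q@X).min(),(q@X).max(),"D range",np.percentile(q@D,[2,50,98]))
print("line fit",cv2.fitLine(q[:,:2].astype(np.float32),cv2.DIST_HUBER,0,.01,.01).ravel())
H,S,V=[hsv[...,i].astype(int) for i in range(3)]
bl=(H>105)&(H<130)&(S>150)&(abs(P[...,2]-88)<6)&(abs(d@D)<70)
if bl.any(): q=P[bl];print("plate X",np.percentile(q@X,[1,99]),"D",np.percentile(q@D,[1,99]))
lid=(H>95)&(H<118)&(S>60)&(S<190)&(abs(P[...,2]-92)<6)
n,l,st,ce=cv2.connectedComponentsWithStats(lid.astype(np.uint8))
for i in range(1,n):
    if st[i,4]>400: q=P[l==i];print("lid",ce[i],q.mean(0),"X",(q@X).min(),(q@X).max(),"D",(q@D).min(),(q@D).max())
print(fs(),s["ft_force"])
E
```

```text
[-9.53659599e-02  1.07799858e-01  1.72909111e+00 -4.44089210e-16
  1.30470169e+00 -1.54172031e+00]
bar 1332 [461.67248984  -8.01923051 128.7042833 ] 131.6256706488448 X range 419.1238838245182 503.63330369997783 D range [44.1232017  49.08952525 54.86091498]
line fit [ 9.9468958e-01 -1.0292031e-01  4.6153214e+02 -8.0168791e+00]
plate X [418.70159681 503.71109666] D [40.73072356 66.29685596]
lid [322.32820928 180.84223301] [479.42684935  55.72366901  91.7217596 ] X 437.80291149167545 502.01305877027147 D 83.29119494645315 147.3687432764914
lid [419.41190476 180.60978836] [490.23995726 144.63980762  91.59672471] X 437.4076265192159 501.8708835675646 D 173.53417863337745 238.58205741441617
(2.92, array([468.,  -8., 260.]), 'Fs 0.5 Fx 0.4 Fz -0.6', 44.4) [ 0.33211405  1.04490758 -0.43761987]
```

View pics/w0.png

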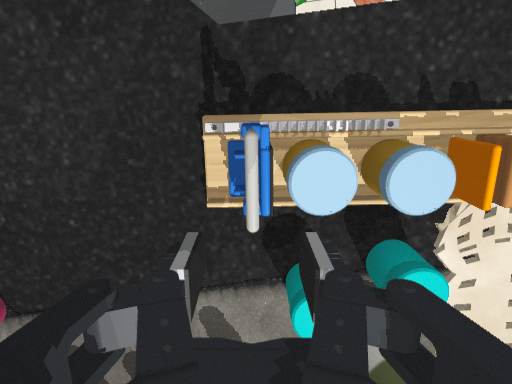

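The wrist view shows the bar at (252,130–230), clear of both jars at (322,181) and (419,181). Its ends span 84 mm, the bar top is at about 130, and it agrees with the top view to within 3 mm. I go down, grip and lift.

```bash
sed -i 's/7.13/6.5/' h.py; python3 - <<'E'
from h import *
bot.servo_line([463,-8,126],Q,speed=120,until_force=15);bot.dwell(.2);print(fs())
bot.move_gripper(0,40);bot.dwell(.3);print(fs(),bot.read_state()["grip_force"])
p=bot.read_state()["ee_pos"]
bot.servo_line([463,-8,137],speed=25);bot.dwell(.3);print(fs())
c=bot.read_camera("scene");cv2.imwrite("pics/s1.png",cv2.resize(c["image"][130:300,70:270],None,fx=3,fy=3))
E
```

```text
(4.39, array([463.2,  -8. , 126.4]), 'Fs 0.5 Fx 0.0 Fz 0.5', 44.7)
(5.1, array([463.1,  -8. , 126.1]), 'Fs -0.6 Fx -1.7 Fz 5.1', 9.6) 38.97849082946777
(5.99, array([462.9,  -8. , 136.9]), 'Fs 0.0 Fx 4.1 Fz -10.3', 9.2)
```

View pics/s1.png

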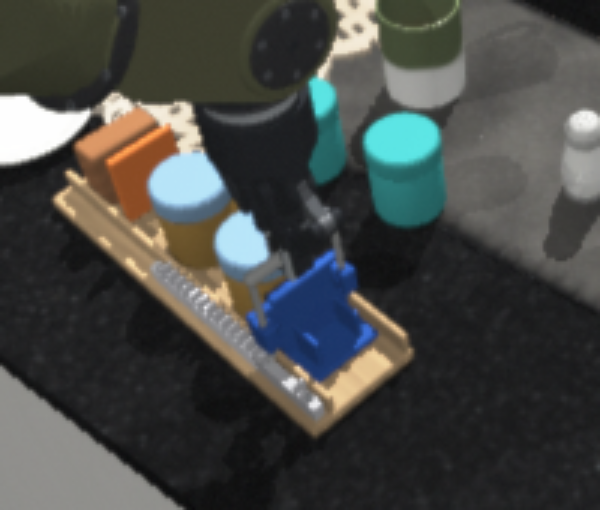

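The bar is up: the tool feels −10 N in z and the rods are raised. Now I slide, fast through the free travel and then stepping with the force read at each step.

```bash
python3 - <<'E'
from h import *
p0=np.array([463,-8,137.])
print(bot.servo_line(p0+36*D,speed=22,until_force=7));bot.dwell(.1);print(fs())
t=(bot.read_state()["ee_pos"]-p0)@D
for i in range(22):
    t+=1.5
    bot.servo_line(p0+t*D,speed=12);bot.dwell(.12)
    F=np.mean([bot.read_state()["ft_force"]@D for _ in range(3)])
    print(round(t,1),fs())
    if F<-6: break
E
```

```text
False
(7.92, array([467. ,  27.8, 137. ]), 'Fs -0.8 Fx -2.8 Fz -10.0', 9.7)
37.5 (8.32, array([467.2,  29.3, 137. ]), 'Fs -0.7 Fx -2.9 Fz -10.9', 9.5)
39.0 (8.71, array([467.4,  30.8, 137. ]), 'Fs -0.7 Fx -4.3 Fz -9.7', 9.5)
40.5 (9.1, array([467.5,  32.3, 137. ]), 'Fs -0.4 Fx -3.9 Fz -10.4', 9.2)
42.0 (9.49, array([467.7,  33.8, 137. ]), 'Fs -0.2 Fx -4.6 Fz -9.9', 9.6)
43.5 (9.88, array([467.9,  35.2, 137. ]), 'Fs -0.4 Fx -5.3 Fz -10.4', 9.9)
45.0 (10.28, array([468. ,  36.7, 137. ]), 'Fs 0.3 Fx -5.0 Fz -11.0', 9.3)
46.5 (10.67, array([468.2,  38.2, 137. ]), 'Fs -1.2 Fx -5.4 Fz -11.0', 9.4)
48.0 (11.06, array([468.4,  39.7, 137. ]), 'Fs -0.1 Fx -5.6 Fz -10.7', 9.3)
49.5 (11.45, array([468.5,  41.2, 137. ]), 'Fs -0.9 Fx -5.9 Fz -10.6', 9.8)
51.0 (11.84, array([468.7,  42.7, 137. ]), 'Fs -1.1 Fx -5.2 Fz -10.0', 9.4)
52.5 (12.23, array([468.9,  44.2, 136.9]), 'Fs -0.2 Fx -5.5 Fz -10.8', 9.4)
54.0 (12.62, array([469. ,  45.7, 136.9]), 'Fs -1.3 Fx -5.0 Fz -9.1', 9.8)
55.5 (13.02, array([469.2,  47.2, 136.9]), 'Fs -0.8 Fx -5.6 Fz -10.4', 9.4)
57.0 (13.41, array([469.3,  48.7, 136.9]), 'Fs -0.1 Fx -5.1 Fz -9.7', 9.5)
58.5 (13.8, array([469.5,  50.2, 136.9]), 'Fs -1.2 Fx -6.3 Fz -10.8', 9.5)
60.0 (14.19, array([469.6,  51.6, 136.9]), 'Fs -0.3 Fx -6.0 Fz -10.4', 9.6)
61.5 (14.58, array([469.8,  53.1, 136.9]), 'Fs -0.5 Fx -6.9 Fz -9.8', 9.5)
63.0 (14.97, array([470. ,  54.6, 136.9]), 'Fs -1.2 Fx -5.4 Fz -10.4', 9.3)
64.5 (15.37, array([470.2,  56.1, 136.9]), 'Fs -1.2 Fx -6.0 Fz -10.7', 9.7)
66.0 (15.76, array([470.3,  57.6, 136.9]), 'Fs -1.0 Fx -5.4 Fz -10.7', 9.5)
67.5 (16.15, array([470.4,  59.1, 136.9]), 'Fs -1.0 Fx -5.7 Fz -10.5', 9.1)
69.0 (16.54, array([470.6,  60.6, 136.9]), 'Fs -0.1 Fx -6.0 Fz -11.3', 9.5)
```

```bash
python3 - <<'E'
from h import *
c=bot.read_camera("scene");cv2.imwrite("pics/s2.png",cv2.resize(c["image"][130:300,70:270],None,fx=3.5,fy=3.5))
E
```

```text
(no output)
```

View pics/s2.png

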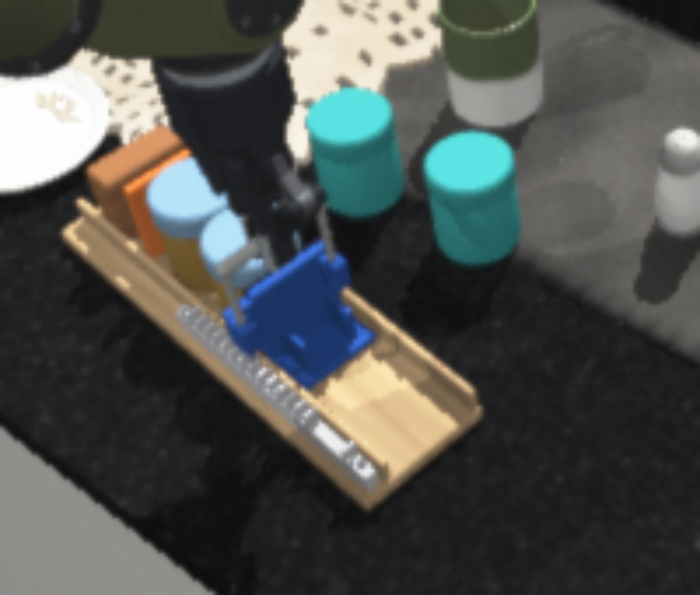

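The view shows the stop sliding freely and the jars together, almost at the orange pad (150,210). I continue in 1 mm steps, with the heading corrected by the lateral force.

```bash
python3 - <<'E'
from h import *
p=np.array([470.2,60.6,136.9]);b=np.radians(5.9);D2=np.array([np.sin(b),np.cos(b),0])
for i in range(35):
    bot.servo_line(p+(i+1)*1.0*D2,speed=12)
    F=[]
    for _ in range(4): bot.dwell(.03);F.append(bot.read_state()["ft_force"]@D)
    F=np.mean(F);print(i+1,"%.1f"%F,end=" | ")
    if F<-11.5: break
print(fs())
E
```

```text
1 -1.8 | 2 -1.4 | 3 -4.4 | 4 -5.3 | 5 -6.0 | 6 -6.1 | 7 -7.1 | 8 -7.8 | 9 -8.4 | 10 -9.7 | 11 -9.7 | 12 -10.4 | 13 -11.3 | 14 -11.8 | (21.96, array([471.6,  73.8, 136.8]), 'Fs -12.1 Fx 0.6 Fz -10.2', 9.5)
```

The contact began at about 2.5 mm and the pad is now about 11 mm in, at about 11 N. I lower the bar, still gripped, and feel for a tooth.

```bash
python3 - <<'E'
from h import *
p=bot.read_state()["ee_pos"]
for z in np.arange(135,125.4,-1):
    bot.servo_line([p[0],p[1],z],speed=10)
    F=[]
    for _ in range(4): bot.dwell(.03);F.append(bot.read_state()["ft_force"])
    F=np.mean(F,0);print(z,"Fs %.1f Fz %.1f"%(F@D,F[2]),end=" | ")
    if F[2]>4 or F@D<-17: break
print(fs())
E
```

```text
135.0 Fs -9.7 Fz -9.9 | 134.0 Fs -9.5 Fz -10.3 | 133.0 Fs -10.0 Fz -9.2 | 132.0 Fs -8.5 Fz -4.0 | 131.0 Fs -5.2 Fz -0.8 | 130.0 Fs 3.7 Fz -1.6 | 129.0 Fs 8.1 Fz -12.2 | 128.0 Fs 7.9 Fz -10.9 | 127.0 Fs 7.6 Fz -10.6 | 126.0 Fs 6.8 Fz -1.1 | (25.9, array([471.8,  74.3, 126.2]), 'Fs 6.8 Fx -2.6 Fz -1.4', 9.4)
```

The bar dropped: Fz is back to about 0 at z=126. I release it and check.

```bash
python3 - <<'E'
from h import *
p=bot.read_state()["ee_pos"]
bot.move_gripper(35);bot.dwell(.2);print(fs())
bot.servo_line([p[0],p[1],250],speed=120);bot.servo_line([p[0]-20,p[1]-110,265],speed=150);bot.dwell(.3);print(fs())
s=bot.read_state();c=bot.read_camera("wrist")
M=np.array(c["mount"]);T=rot(s["tool_rot"]);c["attitude"]=T@M[:3,:3];c["eye"]=T@M[:3,3]+s["ee_pos"]
P=cloud(c);im=c["image"];cv2.imwrite("pics/w1.png",im)
H,S,V=[cv2.cvtColor(im,cv2.COLOR_BGR2HSV)[...,i].astype(int) for i in range(3)]
d=P-np.array([471,74,0])
b=(c["depth"]>0)&(P[...,2]>116)&(P[...,2]<150)&(abs(d@D)<30)&(abs(d@X)<70);q=P[b]
print("bar",len(q),q.mean(0),"median z",np.median(q[:,2]),q[:,2].max(),"s",np.median(q@D))
lid=(H>95)&(H<118)&(S>60)&(S<190)&(abs(P[...,2]-92)<8)
n,l,st,ce=cv2.connectedComponentsWithStats(lid.astype(np.uint8))
for i in range(1,n):
    if st[i,4]>300: q=P[l==i];A=np.c_[q[:,:2],np.ones(len(q))];k=np.linalg.lstsq(A,q[:,2],rcond=None)[0];print("lid",ce[i],q.mean(0),"tilt",k[:2])
E
```

```text
(26.47, array([471.7,  73.7, 126. ]), 'Fs 0.1 Fx 0.3 Fz 0.5', 34.8)
(28.85, array([451.8, -35.3, 264.9]), 'Fs 0.2 Fx -0.6 Fz 0.2', 34.8)
bar 1354 [469.82158894  72.5430453  128.3276088 ] median z 128.82464957021438 131.8270519888997 s 124.87211948518012
lid [452.32679347 193.10618541] [489.49754385 151.37267086  91.75331684] tilt [ 0.01433043 -0.00212941]
```

View pics/w1.png

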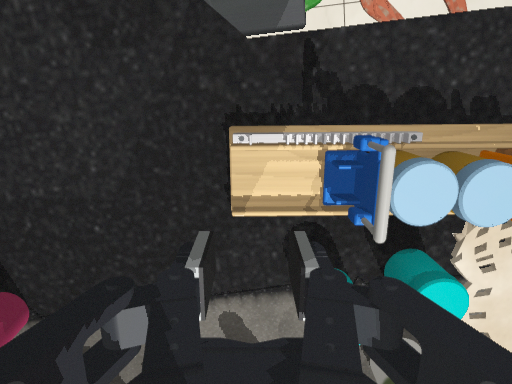

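The wrist view shows the bar at (385,140–240), with the stop against the near jar (424,190), the far jar (487,193) and the pad. The bar's median height is 128.8 mm, against 128.7 mm when it was down at the start. The stop travelled about 81 mm, so the pad is about 9.5 mm in, or about 10.5 N. The jars stand upright, so I hand in.

```bash
python3 -c "
from rig import bot
print(bot.finish_job())"
```

```text
the job is handed in; nothing more can be done
None
```

I handed the job in at about 29 s of robot time: the bar is down in a notch, the jars stand upright, and the pad is about half-way in at an estimated 10.5 N. The judge's verdict was not shown.

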